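# Put the returned driveline parts back in their stock bins

### The job

Four yellow driveline parts have come back to the parts counter. Put each one away in the stock bin that already holds one of the same shape, set down gently (not dropped) and standing upright on the bin floor in the free front half. Leave the two black parts standing where they are.

Things in the scene. Friction and masses are not known exactly. Their poses are not given: they have to be found in the camera images.
- sleeve: Yellow splined-shaft sleeve: an open tube standing on end, 48 mm outside diameter, 28 mm bore, 70 mm tall, about 0.6 kg. Grip it anywhere round the outside near its top. Stands loose on the counter. Origin: centre of its underside; z up.
- yoke: Yellow driveline yoke (fork): round hub 48 mm diameter, 28 mm tall, with two ears rising to 74 mm, one at +y and one at -y: plates 12 mm thick, 34 mm wide along x, round-topped, 52 mm over their outer faces along y. Grip across those faces at about 57 mm height. 0.65 kg. Stands loose on the counter. Origin: centre of its underside; z up.
- flange: Yellow flange hub: round flange 60 mm diameter and 12 mm thick below, round hub 38 mm diameter above it up to 72 mm. Grip the hub near its top. About 0.7 kg. Stands loose on the counter. Origin: centre of its underside; z up.
- block: Yellow bearing block: foot 64 mm (along its x) by 32 mm (along its y) by 14 mm, a round bearing housing 52 mm diameter and 30 mm thick standing on it, its bore along y, top at 70 mm. Grip across the 30 mm thickness, fingers closing along its y, at about 54 mm height. About 0.6 kg. Stands loose on the counter. Origin: centre of its underside; z up.
- black_sleeve: Black-painted sleeve, same shape and size as the yellow one (48 mm diameter, 70 mm tall), standing loose on the counter among the yellow parts. To be left alone. Origin: centre of its underside.
- black_yoke: Black-painted yoke, same shape and size as the yellow one (ears 52 mm over their faces along y, 74 mm tall), standing loose on the counter among the yellow parts. To be left alone. Origin: centre of its underside.
- bin_sleeve: Teal fixed stock bin with one yellow sleeve, also fixed, in its back half (at x = +48 mm). 170 mm long (x), 90 mm wide (y), walls 3 mm, floor 4 mm thick; walls 30 mm high, but 60 mm at the back and at the sides beyond x = +30, sloping up from x = -5. Free front half: x = -82 to +16 mm (middle -33, y = 0). Origin: centre of its underside; x to its back, roughly away from the robot.
- bin_yoke: Red fixed stock bin with one yellow yoke, also fixed, in its back half (at x = +48 mm). 170 mm long (x), 90 mm wide (y), walls 3 mm, floor 4 mm thick; walls 30 mm high, but 60 mm at the back and at the sides beyond x = +30, sloping up from x = -5. Free front half: x = -82 to +16 mm (middle -33, y = 0). Origin: centre of its underside; x to its back, roughly away from the robot.
- bin_flange: Dark blue fixed stock bin with one yellow flange hub, also fixed, in its back half (at x = +48 mm). 170 mm long (x), 90 mm wide (y), walls 3 mm, floor 4 mm thick; walls 30 mm high, but 60 mm at the back and at the sides beyond x = +30, sloping up from x = -5. Free front half: x = -82 to +16 mm (middle -33, y = 0). Origin: centre of its underside; x to its back, roughly away from the robot.
- bin_block: Grey fixed stock bin with one yellow bearing block, also fixed, in its back half (at x = +48 mm). 170 mm long (x), 90 mm wide (y), walls 3 mm, floor 4 mm thick; walls 30 mm high, but 60 mm at the back and at the sides beyond x = +30, sloping up from x = -5. Free front half: x = -82 to +16 mm (middle -33, y = 0). Origin: centre of its underside; x to its back, roughly away from the robot.
Mind the look-alikes: they are no part of the job. Leave any turquoise or white look-alike of the sleeve alone.

How it is judged:
By the outcome, as a careful person would: the job done as asked, in the order asked, and still so for the second after the job is handed in, with the robot touching nothing.
It also fails if it takes over 102 s, if anything falls off the work surface, if the arm or the gripper's body presses on something with over 40 N, if the wrist force passes 120 N, or if a joint passes its speed limit or range.

### The arm

A 6-joint arm with a two-finger parallel gripper is mounted at the origin on the work surface. World frame = base frame: x ahead of the robot, y to its left, z up, the work surface at z = 0. Lengths are in m, angles in rad, forces in N, time in s.
With the tool pointing down it reaches from about 0.325 to 0.775 m from the base axis. Payload 9.3 kg.
Tool frame: the origin (TCP) lies between the finger pads; the fingertips stand 22 mm ahead of it and the grasp point (between the pads) lies 3 mm ahead of it; z points along the fingers, y is the line along which they close (so a half turn about z gives the same grasp; the last joint's range is limited). The gripper opens to 85 mm and grips with 20 to 120 N. Pads are 22 mm wide; open, the fingers measure 114 mm over their backs; the gripper's body (76 mm by 85 mm) begins 54 mm behind the grasp point. The pads swing forward as they close: fully open they stand 13 mm farther back than shut.
Start: joints at [1.104, 0.259, 0.021, 1.334, 0, 1.418], TCP at [0.17, 0.523, 0.253] pointing down, gripper open.
Joint ranges: [-3.04, 3.04], [-0.91, 1.82], [-1.04, 1.36], [-1.92, 1.95], [-1.52, 1.45], [-3.14, 3.14]. Speed limits (rad/s): [2.22, 2.22, 2.79, 3.14, 3.14, 3.14].

### API

Orientations are given as a unit quaternion [w, x, y, z].
In Python, from workcell import manip, eyes, workorder gives the robot as it stands. The module is installed in compiled form; this text tells all that it offers.
- The arm moves only by the tool drive_tool, never from a script. Its argument "series" is a list of rows, each a list of 3 entries, a list of its own where there are three numbers: the opening, from 0 (shut) to 1 (fully open), then the shift along the world's x, y, z as a fraction of full scale, then the turn, a rotation vector about the world's x, y, z as a fraction of full scale. A call has 1 to 10 rows; each row shifts and turns the commanded pose from where the row before left it; what a row does not reach is not made up. Full scale, the value 1, is 250 mm for a shift and 45 degrees for a turn. A row lasts 1/12 s, in which the tool goes at most 41.7 mm and 7.16 degrees, less where a joint would pass 70% of its speed; a pose out of reach is approached as far as the arm can. A call with a number of a shift or a turn outside -1 to 1 is refused whole. A call with a gripper value outside its range is refused whole. The fingers move at their own pace and stop on an object; "squeeze" is the grip in N (left out, the last holds). Time passes only in rows, so rows that do not move let the fingers close. It gives the time, the measured TCP pose, the force, the opening and the grip force at its end, in the units of the state.
- manip.get_obs(): the state, without advancing time (a new reading comes with each control period).
- eyes.get_image(name): name is "scene" or "top" or "wrist"; returns (picture, depth): 400x640x3 uint8, red, green, blue; 400x640 float32, m along the optical axis (not along the pixel's ray), 0 where there is no reading.
- eyes.camera_info(name): a dict with "mtx" (3x3 intrinsics, pixels), "extrinsics" (4x4, takes a point from world to camera coordinates); the wrist camera has in their place "mount" (4x4, takes a point from camera to tool coordinates, whose origin is the TCP and whose axes are the flange's). Camera axes: x right, y up, looking along -z (the intrinsics and any distortion apply to the point x, -y, -z); pixel columns grow to the right and rows downward; lengths in m; the calibration is good to about 2 mm. A picture is of the moment at which its call begins: read the wrist's pose just before it. camera_info takes no time and is no camera call.
- workorder.finish_job(): hands the job in; it is judged then, once.
The state is a dict: "t": time; "joint_positions": joint angles; "qd": joint speeds; "tau": joint torques, N m; "ee_pos": TCP position; "tcp_rot": TCP orientation; "ft_force": force on the tool from outside, world axes, zero at the start; "moment": the same for the moment, N m; "finger_gap": finger opening in m; "gripper_force": force on a finger pad.
Only numpy, scipy, OpenCV 4.12 (cv2) and the standard library are available. Lean on these libraries where they do the work, as an engineer would, in place of code of your own. Each camera call takes 0.05 s, during which the arm holds its last target. There are 200 camera calls.

## Working session

There is one attempt and no reset: what is moved stays moved. The work goes in short steps, Python scripts to look and compute and a tool call to move; the robot and the scene stay as the last step left them, time stands still between calls to the robot, and variables do not carry over. Pictures are saved under pics/ and viewed, at most 14 in all, crops included, and the job is handed in when it is done.

Besides the shell and the picture viewer there is one more tool, called after "Call:" by a JSON object that holds its "method" and its "body". drive_tool: Moves the arm, as the interface text tells. Shift numbers are shares of 250 mm and turn numbers shares of 45 degrees, none past 1 either way. Its arguments: {"type":"object","properties":{"series":{"type":"array","items":{"type":"array"}},"squeeze":{"type":"number"}},"required":["series"]}

```bash
mkdir -p pics; cat > h.py <<'E'
import numpy as np, cv2
from workcell import manip, eyes, workorder
def snap(n,f):
    p,d=eyes.get_image(n); cv2.imwrite(f'pics/{f}.png',p[:,:,::-1]); np.savez(f'pics/{f}.npz',p=p,d=d); return p,d
def cloud(n,d):
    i=eyes.camera_info(n); K=np.array(i['mtx']); v,u=np.mgrid[:d.shape[0],:d.shape[1]].astype(float)
    X=np.stack([(u-K[0,2])/K[0,0]*d,-(v-K[1,2])/K[1,1]*d,-d,np.ones_like(d)],-1)
    return (X@np.linalg.inv(np.array(i['extrinsics'])).T)[...,:3]
E
python3 - <<'E'
from h import *
for n in('top','scene'): snap(n,n+'1'); print({k:np.round(v,3).tolist() if not isinstance(v,str) else v for k,v in eyes.camera_info(n).items()})
print(manip.get_obs())
E
```

```text
{'mtx': [[369.854, 0.0, 318.582], [0.0, 369.854, 194.206], [0.0, 0.0, 1.0]], 'extrinsics': [[-0.041, -0.999, -0.0, 0.007], [0.974, -0.04, 0.224, -0.502], [-0.224, 0.009, 0.975, -0.72], [0.0, 0.0, 0.0, 1.0]]}
{'mtx': [[518.127, 0.0, 323.603], [0.0, 518.127, 201.578], [0.0, 0.0, 1.0]], 'extrinsics': [[0.202, 0.979, 0.015, -0.098], [-0.525, 0.095, 0.846, 0.212], [0.827, -0.179, 0.534, -1.614], [0.0, 0.0, 0.0, 1.0]]}
{'t': 0.1, 'joint_positions': array([ 1.10442805e+00,  2.59149387e-01,  2.08129353e-02,  1.33370245e+00,
       -1.12032582e-06,  1.41821851e+00]), 'qd': array([ 0.00071646, -0.0014753 ,  0.00260454, -0.00127212,  0.00084651,
        0.00068109]), 'tau': array([ 4.76072542e-03, -5.56696022e+01,  3.45070088e+01,  1.16820872e-02,
       -1.35129867e-04, -5.78098039e-06]), 'ee_pos': array([0.16965253, 0.52293331, 0.25270955]), 'tcp_rot': array([-1.88684092e-04,  1.56252299e-01,  9.87716980e-01, -5.91944392e-04]), 'ft_force': array([ 0.16931864,  0.5564213 , -0.00533202]), 'moment': array([-0.00062201,  0.01079665, -0.03406352]), 'gripper_force': 0.0, 'finger_gap': 0.08565551790077323}
```

View pics/top1.png

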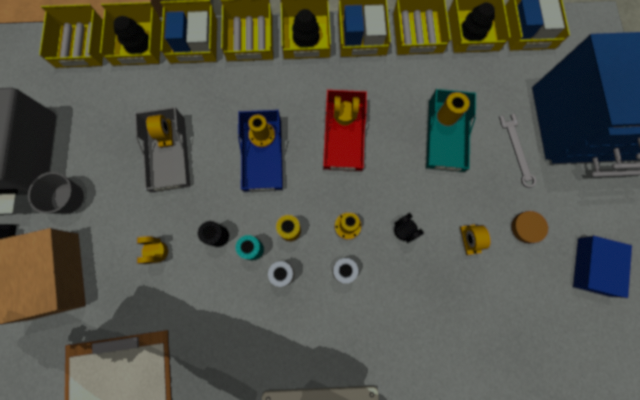

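View pics/scene1.png

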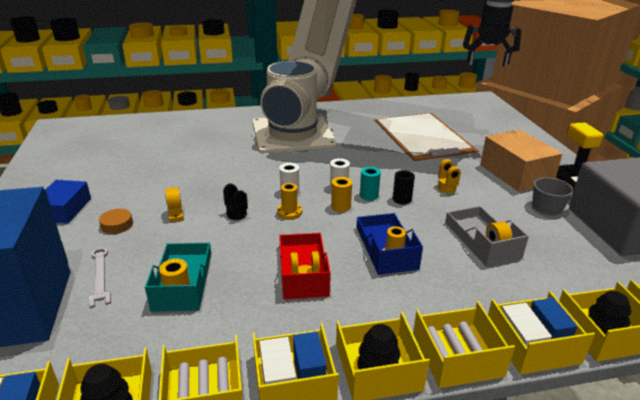

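The top view shows the yellow sleeve at (288,228), flange (348,225), yoke (150,250) and block (475,238). The black sleeve (212,233), black yoke (407,228), turquoise sleeve (249,247) and white ones (280,273), (345,270) must be left alone. Bins: grey (163,148), blue (262,150), red (345,130), teal (451,130).

```bash
python3 - <<'E'
from h import *
T=np.load('pics/top1.npz');S=np.load('pics/scene1.npz')
ct=cloud('top',T['d']);cs=cloud('scene',S['d'])
print('table z',np.median(ct[200:220,300:330,2]),np.median(cs[330:335,200:240,2]), np.median(cs[250:270,215:235,2]))
box={'yoke':(133,230,170,268),'bsl':(196,218,230,250),'sleeve':(273,210,303,243),'flange':(332,207,366,243),'byoke':(390,210,427,245),'block':(456,218,494,258),'turq':(234,232,265,262)}
for k,(a,b,c,d) in box.items():
    P=ct[b:d,a:c].reshape(-1,3);P=P[P[:,2]>.01]; z=np.percentile(P[:,2],97)
    Q=P[P[:,2]>z-.006]; (x,y),r=cv2.minEnclosingCircle((Q[:,:2]*1000).astype(np.float32))
    R=cv2.minAreaRect((Q[:,:2]*1000).astype(np.float32))
    print(k,len(P),len(Q),'z%.3f'%z,'circ',round(x),round(y),round(r),'rect',np.round(R[0]),np.round(R[1]),round(R[2],1))
img=T['p'][:,:,::-1]
crop=lambda a,b,c,d,s:cv2.resize(img[b:d,a:c],None,fx=s,fy=s,interpolation=cv2.INTER_CUBIC)
A=crop(125,200,205,275,5);B=crop(440,200,520,275,5)
C=crop(205,200,285,275,5)[:, :]; D=crop(270,200,430,275,2.5)
cv2.imwrite('pics/cropA.png',np.hstack([A,B]))
cv2.imwrite('pics/cropB.png',crop(190,200,430,290,3.3))
cv2.imwrite('pics/cropC.png',crop(130,80,290,195,4.9)); cv2.imwrite('pics/cropD.png',crop(320,80,480,195,4.9))
E
```

```text
table z -0.0002549306725755929 0.00019469126935234282 -0.00014350957895681304
yoke 674 150 z0.074 circ 376 174 187 rect [379. 173.] [371.  55.] 82.6
bsl 625 463 z0.072 circ 385 112 132 rect [394. 109.] [263.  48.] 70.7
sleeve 525 452 z0.072 circ 392 28 73 rect [398.  22.] [144.  47.] 40.3
flange 565 274 z0.074 circ 392 -44 74 rect [391. -47.] [ 36. 149.] 60.7
byoke 558 134 z0.075 circ 377 -110 114 rect [ 374. -111.] [ 52. 226.] 30.2
block 716 232 z0.071 circ 365 -180 177 rect [ 373. -179.] [ 34. 354.] 9.1
turq 579 474 z0.072 circ 370 74 91 rect [360.  81.] [180.  47.] 55.2
```

View pics/cropA.png

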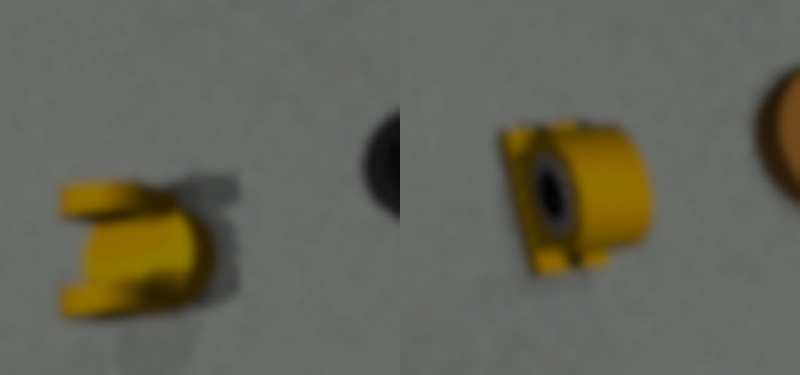

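View pics/cropB.png

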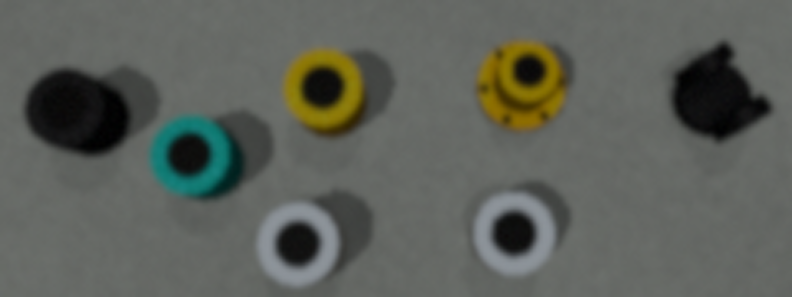

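View pics/cropC.png

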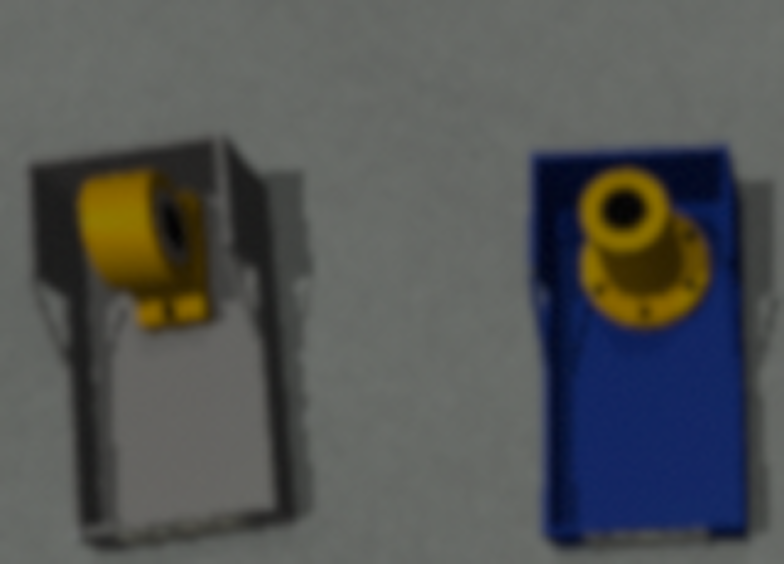

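View pics/cropD.png

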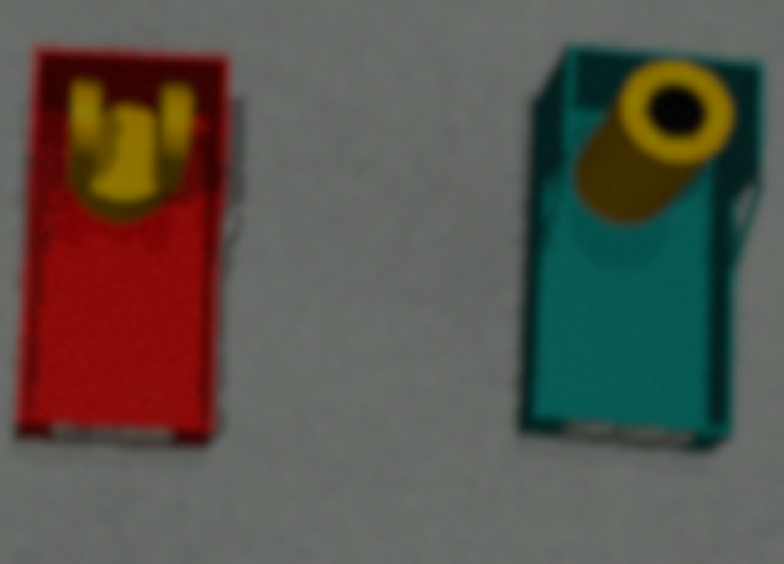

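The crops confirm them: yellow yoke with ears at left of its crop (closing line roughly along world x), yellow block with its bore pointing left, and a single yellow sleeve beside the turquoise and white ones. Now robust fits.

```bash
python3 - <<'E'
from h import *
from scipy.optimize import least_squares
T=np.load('pics/top1.npz');S=np.load('pics/scene1.npz')
C=[(cloud(n,X['d']).reshape(-1,3),X['p'].reshape(-1,3)) for n,X in(('top',T),('scene',S))]
box={'yoke':(.377,.174),'bsl':(.385,.112),'sleeve':(.392,.028),'flange':(.392,-.044),'byoke':(.375,-.110),'block':(.368,-.18),'turq':(.365,.075)}
for k,c in box.items():
  for n,(P,_) in zip('TS',C):
    P=P[(np.abs(P[:,:2]-c).max(1)<.045)&(P[:,2]>.008)&(P[:,2]<.08)]
    Q=P[P[:,2]>np.percentile(P[:,2],98)-.005 if k not in('block',) else P[:,2]>.03]*1000
    (x,y),r=cv2.minEnclosingCircle(Q[:,:2].astype(np.float32)); R=cv2.minAreaRect(Q[:,:2].astype(np.float32))
    print(k,n,len(Q),'z',round(Q[:,2].max()),'circ',round(x),round(y),round(r),'rect',np.round(R[0]),np.round(R[1]),round(R[2],1),'mean',np.round(Q.mean(0)))
# bins
def od(p,hx,hy):
    q=np.abs(p)-[hx,hy]; return np.hypot(*np.maximum(q,0).T)+np.minimum(q.max(1),0)
sub=lambda P,s:P
ctT=cloud('top',T['d'])
for k,(u,v) in {'grey':(163,155),'blue':(262,160),'red':(345,140),'teal':(450,140)}.items():
    c=ctT[v,u,:2]; 
    for names in('T','S','TS'):
        Ps=[]
        for n,(P,I) in zip('TS',C):
            if n not in names: continue
            hsv=cv2.cvtColor(I[None],cv2.COLOR_RGB2HSV)[0]
            m=(np.abs(P[:,:2]-c).max(1)<.115)&(P[:,2]>.012)&(P[:,2]<.064)&~((hsv[:,0]>14)&(hsv[:,0]<32)&(hsv[:,1]>120))
            Ps.append(P[m])
        P=np.vstack(Ps)[:,:2]
        def f(p):
            d=P-p[:2];cc,s=np.cos(p[2]),np.sin(p[2]);q=d@np.array([[cc,-s],[s,cc]])
            return np.abs(od(q,.0835,.0435))*1000
        r=min((least_squares(f,[c[0],c[1],a],loss='soft_l1',f_scale=2) for a in(-.15,0,.15)),key=lambda r:r.cost)
        x,y,a=r.x;print(k,names,len(P),np.round([x*1000,y*1000,np.degrees(a)],1),'medres',round(np.median(f(r.x)),1),'slot',np.round([1000*x-33*np.cos(a),1000*y-33*np.sin(a)],1))
E
```

```text
yoke T 387 z 74 circ 398 174 50 rect [398. 174.] [89. 48.] 89.2 mean [402. 159.  70.]
yoke S 129 z 74 circ 398 175 48 rect [399. 174.] [90. 46.] 89.2 mean [403. 159.  70.]
bsl T 594 z 74 circ 385 104 57 rect [385. 112.] [90. 89.] 0.2 mean [388. 119.  70.]
bsl S 226 z 74 circ 385 105 56 rect [385. 112.] [89. 89.] 0.1 mean [392. 119.  69.]
sleeve T 326 z 73 circ 392 51 50 rect [392.  51.] [43. 90.] 89.0 mean [404.  55.  70.]
sleeve S 125 z 73 circ 393 52 48 rect [394.  60.] [41. 93.] 77.6 mean [406.  55.  69.]
flange T 245 z 76 circ 392 -63 50 rect [392. -63.] [43. 92.] 84.9 mean [389. -66.  71.]
flange S 101 z 75 circ 392 -63 50 rect [392. -63.] [45. 93.] 85.6 mean [385. -65.  70.]
byoke T 139 z 73 circ 348 -73 18 rect [348. -74.] [18. 33.] 87.5 mean [346. -73.  70.]
byoke S 55 z 71 circ 350 -72 19 rect [349. -74.] [18. 36.] 89.6 mean [348. -73.  69.]
block T 114 z 77 circ 411 -201 21 rect [ 404. -201.] [17. 42.] 1.7 mean [ 405. -202.   64.]
block S 69 z 75 circ 407 -207 17 rect [ 407. -207.] [32. 13.] 89.5 mean [ 409. -204.   62.]
turq T 506 z 74 circ 365 88 53 rect [360.  91.] [103.
[... 214 characters left out ...]
 medres 1.0 slot [593.3 326.2]
grey TS 3301 [625.1 330.1   6.8] medres 1.1 slot [592.3 326.2]
blue T 913 [6.111e+02 1.112e+02 1.000e-01] medres 0.6 slot [578.1 111.1]
blue S 1716 [6.143e+02 1.110e+02 3.000e-01] medres 0.8 slot [581.3 110.8]
blue TS 2629 [6.134e+02 1.111e+02 2.000e-01] medres 1.0 slot [580.4 111. ]
red T 805 [651.8 -77.4  -5.2] medres 0.8 slot [618.9 -74.3]
red S 1535 [654.8 -78.8  -5.2] medres 0.9 slot [621.9 -75.8]
red TS 2340 [654.1 -78.1  -5.2] medres 1.3 slot [621.2 -75.1]
teal T 1149 [ 641.8 -316.1   -8.3] medres 0.6 slot [ 609.2 -311.3]
teal S 2003 [ 644.6 -316.5   -8.5] medres 0.7 slot [ 612.  -311.7]
teal TS 3152 [ 644.1 -316.4   -8.4] medres 0.8 slot [ 611.5 -311.6]
```

```bash
cat > parts.py <<'E'
from h import *
def parts(files):
  for n,f in files:
    X=np.load(f'pics/{f}.npz'); P=cloud(n,X['d']); hsv=cv2.cvtColor(X['p'],cv2.COLOR_RGB2HSV)
    m=(P[...,0]>.28)&(P[...,0]<.52)&(np.abs(P[...,1])<.4)&(P[...,2]>.008)&(P[...,2]<.09)&(X['d']>0)
    nl,L=cv2.connectedComponents(m.astype(np.uint8),connectivity=4)
    for i in range(1,nl):
        M=L==i
        if M.sum()<60: continue
        Q=P[M]*1000; med=np.median(hsv[M],0); c=np.median(Q,0); Q=Q[np.abs(Q-c)[:,:2].max(1)<60]
        zt=np.percentile(Q[:,2],98); t=Q[Q[:,2]>zt-5]; b=Q[Q[:,2]>40]
        (x,y),r=cv2.minEnclosingCircle(t[:,:2].astype(np.float32))
        R=cv2.minAreaRect(t[:,:2].astype(np.float32));R2=cv2.minAreaRect(b[:,:2].astype(np.float32))
        v,u=np.nonzero(M)
        print(n,(int(u.mean()),int(v.mean())),'hsv',med.astype(int),len(Q),'zt',round(zt),'circ',round(x),round(y),round(r),'top',*[np.round(q) for q in R],'>40',*[np.round(q) for q in R2])
if __name__=='__main__': parts([('top','top1'),('scene','scene1')])
E
python3 parts.py
```

```text
top (347, 225) hsv [ 24 244 116] 587 zt 74 circ 440 -75 19 top [439. -75.] [36. 35.] 86.0 >40 [439. -74.] [37. 36.] 86.0
top (406, 228) hsv [90 18 15] 554 zt 75 circ 425 -199 27 top [ 425. -198.] [52. 23.] 28.0 >40 [ 425. -197.] [52. 32.] 30.0
top (288, 227) hsv [ 26 223 115] 522 zt 72 circ 435 53 24 top [435.  52.] [47. 47.] 89.0 >40 [435.  52.] [47. 47.] 88.0
top (212, 233) hsv [60 16 17] 629 zt 72 circ 429 211 25 top [429. 210.] [49. 47.] 87.0 >40 [429. 211.] [48. 48.] 78.0
top (475, 238) hsv [ 22 251 102] 717 zt 71 circ 398 -338 19 top [ 398. -339.] [31. 31.] 3.0 >40 [ 398. -338.] [52. 32.] 7.0
top (248, 247) hsv [ 88 205  96] 579 zt 72 circ 398 134 25 top [398. 134.] [48. 47.] 42.0 >40 [398. 134.] [49. 48.] 42.0
top (151, 250) hsv [ 23 255 114] 676 zt 74 circ 401 341 28 top [401. 341.] [52. 24.] 4.0 >40 [401. 340.] [53. 32.] 5.0
top (344, 270) hsv [104  20 134] 495 zt 72 circ 342 -59 24 top [342. -60.] [47. 46.] 42.0 >40 [342. -59.] [47. 47.] 42.0
top (280, 273) hsv [103  20 130] 525 zt 73 circ 342 69 24 top [341.  69.] [47. 46.] 87.0 >40 [341.  69.] [48. 46.] 88.0
scene (340, 183) hsv [ 21 242 115] 618 zt 71 circ 436 52 26 top [437.  53.] [45. 51.] 77.0 >40 [437.  52.] [47. 52.] 81.0
scene (448, 175) hsv [ 20 255 110] 559 zt 74 circ 404 338 29 top [403. 341.] [57. 26.] 1.0 >40 [403. 341.] [58. 37.] 4.0
scene (288, 190) hsv [ 21 230 121] 595 zt 74 circ 441 -73 21 top [440. -74.] [35. 39.] 81.0 >40 [442. -76.] [42. 36.] 13.0
scene (369, 181) hsv [ 88 251  77] 561 zt 71 circ 401 136 27 top [400. 133.] [51. 46.] 10.0 >40 [400. 133.] [51. 49.] 16.0
scene (403, 185) hsv [90 85 11] 589 zt 72 circ 430 211 27 top [432. 211.] [47. 48.] 25.0 >40 [434. 210.] [49. 49.] 22.0
scene (234, 200) hsv [84 96 10] 651 zt 74 circ 427 -198 28 top [ 429. -200.] [54. 23.] 34.0 >40 [ 428. -198.] [57. 36.] 28.0
scene (173, 202) hsv [ 21 255 146] 449 zt 70 circ 402 -337 19 top [ 402. -339.] [29. 28.] 90.0 >40 [ 409. -338.] [43. 32.] 2.0
```

Sizes and heights match the spec (sleeve top Ø47 at z 72 mm, flange hub Ø36, yoke ears 52 mm at about 4° from x, block 52×32 mm at about 8°). Targets in mm: sleeve (436,52), flange (440,−74), block (399,−338), yoke (402,341). Yoke first.

Call:
{"method": "drive_tool", "body": {"series": [[1,[0.093,-0.073,-0.04],[0,0,-0.151]],[1,[0.093,-0.073,-0.04],[0,0,-0.151]],[1,[0.093,-0.073,-0.04],[0,0,-0.151]],[1,[0.093,-0.073,-0.04],[0,0,-0.151]],[1,[0.093,-0.073,-0.04],[0,0,-0.151]],[1,[0.093,-0.073,-0.04],[0,0,-0.151]],[1,[0.093,-0.073,-0.04],[0,0,-0.151]],[1,[0.093,-0.073,-0.04],[0,0,-0.151]],[1,[0.093,-0.073,-0.04],[0,0,-0.151]],[1,[0.093,-0.073,-0.04],[0,0,-0.151]]], "squeeze": 50}}

```text
t: 0.93
ee_pos: [0.4031, 0.3395, 0.1526]
tcp_rot: [-0.0, 0.684, 0.73, -0.0]
ft_force: [0.5, 0.9, 0.4]
finger_gap: 0.0856
gripper_force: 0.0
```

Call:
{"method": "drive_tool", "body": {"series": [[1,[0,0,0],[0,0,0]],[1,[0,0,0],[0,0,0]]]}}

```text
t: 1.1
ee_pos: [0.4029, 0.3395, 0.1523]
tcp_rot: [-0.0, 0.682, 0.731, -0.001]
ft_force: [0.0, -0.5, -0.1]
finger_gap: 0.0855
gripper_force: 0.0
```

```bash
cat >> h.py <<'E'
def wcloud(d,o):
    from scipy.spatial.transform import Rotation as R
    i=eyes.camera_info('wrist'); K=np.array(i['mtx']); v,u=np.mgrid[:d.shape[0],:d.shape[1]].astype(float)
    X=np.stack([(u-K[0,2])/K[0,0]*d,-(v-K[1,2])/K[1,1]*d,-d,np.ones_like(d)],-1)@np.array(i['mount']).T
    q=o['tcp_rot']; return X[...,:3]@R.from_quat([q[1],q[2],q[3],q[0]]).as_matrix().T+o['ee_pos']
E
cat > w.py <<'E'
from h import *
import sys
o=manip.get_obs(); p,d=snap('wrist',sys.argv[1]); P=wcloud(d,o)
h=cv2.cvtColor(p,cv2.COLOR_RGB2HSV); e=o['ee_pos']
m=(d>0)&(P[...,2]>.008)&(P[...,2]<.085)&(np.hypot(P[...,0]-e[0],P[...,1]-e[1])<.05)&(h[...,0]>14)&(h[...,0]<32)&(h[...,1]>120)
Q=P[m]*1000; print('n',len(Q),'table',np.round(np.median(P[(d>0)&(np.abs(P[...,2])<.012)],0)*1000))
for lo,hi in((66,80),(40,80),(8,20)):
    t=Q[(Q[:,2]>lo)&(Q[:,2]<hi)]
    if len(t)>10: R=cv2.minAreaRect(t[:,:2].astype(np.float32)); print(lo,len(t),[np.round(x,1) for x in R],'zmax',round(t[:,2].max(),1))
E
python3 w.py w1
```

```text
n 5211 table [397. 369.   1.]
66 1892 [array([401.8, 342.5]), array([51.7, 30.1]), np.float64(4.0)] zmax 76.9
40 2462 [array([401.8, 342.9]), array([51.7, 32.2]), np.float64(4.4)] zmax 76.9
8 115 [array([400.6, 361. ]), array([37.2,  8.8]), np.float64(4.8)] zmax 20.0
```

View pics/w1.png

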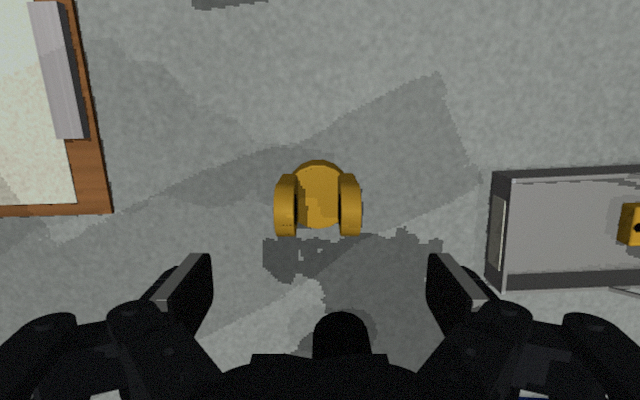

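The wrist picture shows the yellow yoke between the open fingers, ears at (287,205) and (349,205), agreeing with the fit at (402,342), 4°. Descending and gripping.

Call:
{"method": "drive_tool", "body": {"series": [[1,[-0.004,0.008,-0.1],[0,0,0]],[1,[0,0,-0.1],[0,0,0]],[1,[0,0,-0.1],[0,0,0]],[1,[0,0,-0.068],[0,0,0]],[1,[0,0,0],[0,0,0]],[0,[0,0,0],[0,0,0]],[0,[0,0,0],[0,0,0]],[0,[0,0,0],[0,0,0]],[0,[0,0,0],[0,0,0]],[0,[0,0,0],[0,0,0]]], "squeeze": 60}}

```text
t: 1.98
ee_pos: [0.4016, 0.3434, 0.063]
tcp_rot: [0.0, 0.681, 0.732, 0.001]
ft_force: [-2.7, 1.3, 6.3]
finger_gap: 0.0513
gripper_force: 62.6
```

Call:
{"method": "drive_tool", "body": {"series": [[0,[0,0,0],[0,0,0]],[0,[0,0,0],[0,0,0]],[0,[0,0,0],[0,0,0]],[0,[0,0,0],[0,0,0]]]}}

```text
t: 2.32
ee_pos: [0.4016, 0.3434, 0.0631]
tcp_rot: [-0.0, 0.681, 0.732, 0.001]
ft_force: [-2.3, 0.6, 5.8]
finger_gap: 0.0514
gripper_force: 62.6
```

Call:
{"method": "drive_tool", "body": {"series": [[0,[0,0,0.06],[0,0,0]],[0,[0,0,0.12],[0,0,0]],[0,[0,0,0.14],[0,0,0]],[0,[0,0,0.14],[0,0,0]],[0,[0,0,0.08],[0,0,0]],[0,[0,0,0],[0,0,0]]]}}

```text
t: 2.82
ee_pos: [0.4026, 0.3436, 0.2014]
tcp_rot: [0.001, 0.681, 0.732, 0.004]
ft_force: [0.3, 1.4, -7.1]
finger_gap: 0.0511
gripper_force: 66.0
```

Call:
{"method": "drive_tool", "body": {"series": [[0,[0.0614,-0.1194,0],[0,0,0.1286]],[0,[0.0614,-0.1194,0],[0,0,0.1286]],[0,[0.0614,-0.1194,0],[0,0,0.1286]],[0,[0.0614,-0.1194,0],[0,0,0.1286]],[0,[0.0614,-0.1194,0],[0,0,0.1286]],[0,[0.0614,-0.1194,0],[0,0,0.1286]],[0,[0.0614,-0.1194,0],[0,0,0.1286]],[0,[0.0614,-0.1194,0],[0,0,0.1286]],[0,[0.0614,-0.1194,0],[0,0,0.1286]],[0,[0.0614,-0.1194,0],[0,0,0.1286]]]}}

```text
t: 3.65
ee_pos: [0.5545, 0.0426, 0.1948]
tcp_rot: [-0.001, 0.24, 0.971, -0.0]
ft_force: [0.8, 1.0, -6.6]
finger_gap: 0.0512
gripper_force: 65.6
```

Call:
{"method": "drive_tool", "body": {"series": [[0,[0.0614,-0.1194,0],[0,0,0.1286]],[0,[0.0614,-0.1194,0],[0,0,0.1286]],[0,[0.0614,-0.1194,0],[0,0,0.1286]],[0,[0.0614,-0.1194,0],[0,0,0.1286]],[0,[0,0,0],[0,0,0]],[0,[0,0,0],[0,0,0]],[0,[0,0,0],[0,0,0]]]}}

```text
t: 4.23
ee_pos: [0.6154, -0.0751, 0.1947]
tcp_rot: [-0.001, 0.044, 0.999, 0.0]
ft_force: [-0.3, 0.7, -5.6]
finger_gap: 0.0512
gripper_force: 66.0
```

Call:
{"method": "drive_tool", "body": {"series": [[0,[0,0,-0.08],[0,0,0]],[0,[0,0,-0.12],[0,0,0]],[0,[0,0,-0.12],[0,0,0]],[0,[0,0,-0.1],[0,0,0]],[0,[0,0,-0.06],[0,0,0]],[0,[0,0,0],[0,0,0]],[0,[0,0,0],[0,0,0]],[0,[0,0,-0.008],[0,0,0]],[0,[0,0,-0.008],[0,0,0]],[0,[0,0,0],[0,0,0]]]}}

```text
t: 5.07
ee_pos: [0.6166, -0.0752, 0.0732]
tcp_rot: [0.001, 0.043, 0.999, -0.0]
ft_force: [-0.1, -0.4, -6.2]
finger_gap: 0.0511
gripper_force: 66.1
```

Call:
{"method": "drive_tool", "body": {"series": [[0,[0,0,-0.008],[0,0,0]],[0,[0,0,-0.008],[0,0,0]],[0,[0,0,0],[0,0,0]],[0,[0,0,0],[0,0,0]]]}}

```text
t: 5.4
ee_pos: [0.6161, -0.0753, 0.0682]
tcp_rot: [-0.0, 0.043, 0.999, 0.0]
ft_force: [0.1, -0.2, -6.4]
finger_gap: 0.0512
gripper_force: 66.1
```

Call:
{"method": "drive_tool", "body": {"series": [[0,[0,0,-0.004],[0,0,0]],[0,[0,0,-0.004],[0,0,0]],[0,[0,0,0],[0,0,0]]]}}

```text
t: 5.65
ee_pos: [0.6164, -0.0754, 0.0672]
tcp_rot: [0.001, 0.043, 0.999, -0.0]
ft_force: [-1.7, 0.6, 3.1]
finger_gap: 0.0509
gripper_force: 67.0
```

Call:
{"method": "drive_tool", "body": {"series": [[0.8,[0,0,0],[0,0,0]],[0.8,[0,0,0],[0,0,0]],[0.8,[0,0,0],[0,0,0]],[0.8,[0,0,0],[0,0,0]],[0.8,[0,0,0],[0,0,0]],[0.8,[0,0,0.04],[0,0,0]],[0.8,[0,0,0.1],[0,0,0]],[0.8,[0,0,0.14],[0,0,0]],[0.8,[0,0,0.12],[0,0,0]],[0.8,[0,0,0],[0,0,0]]]}}

```text
t: 6.48
ee_pos: [0.6184, -0.0758, 0.1734]
tcp_rot: [0.005, 0.043, 0.999, -0.001]
ft_force: [0.7, -0.2, -0.1]
finger_gap: 0.0685
gripper_force: 0.0
```

Call:
{"method": "drive_tool", "body": {"series": [[1,[-0.08,0,0],[0,0,0.02]],[1,[-0.12,0,0],[0,0,0.02]],[1,[-0.12,0,0],[0,0,0.02]],[1,[-0.12,0,0],[0,0,0.02]],[1,[-0.12,0,0],[0,0,0.02]],[1,[-0.1,0,0],[0,0,0.012]],[1,[-0.044,0,0],[0,0,0]],[1,[0,0,0],[0,0,0]],[1,[0,0,0],[0,0,0]]]}}

```text
t: 7.23
ee_pos: [0.4409, -0.0756, 0.1671]
tcp_rot: [0.001, -0.001, 1.0, -0.0]
ft_force: [-0.5, -1.2, 0.4]
finger_gap: 0.0855
gripper_force: 0.0
```

```bash
python3 w.py w2; python3 - <<'E'
from h import *
p,d=snap('top','top2')
c=p[75:200,300:400,::-1]; cv2.imwrite('pics/c2.png',cv2.resize(c,None,fx=4,fy=4,interpolation=cv2.INTER_CUBIC))
P=cloud('top',d); m=(np.abs(P[...,0]-.617)<.05)&(np.abs(P[...,1]+.075)<.038)&(P[...,2]>.068)
Q=P[m]*1000; print(len(Q),Q[:,2].max(),cv2.minAreaRect(Q[:,:2].astype(np.float32)))
E
```

```text
n 3942 table [ 423. -108.    1.]
66 1829 [array([440.2, -74.5]), array([36.7, 37.2]), np.float64(44.7)] zmax 75.5
40 2170 [array([440.2, -74.5]), array([36.7, 37.2]), np.float64(44.7)] zmax 75.5
8 1577 [array([433.5, -74.8]), array([45.1, 58.7]), np.float64(2.2)] zmax 20.0Traceback (most recent call last):
  File "<stdin>", line 5, in <module>
    return umr_maximum(a, axis, None, out, keepdims, initial, where)
ValueError: zero-size array to reduction operation maximum which has no identity
```

View pics/c2.png

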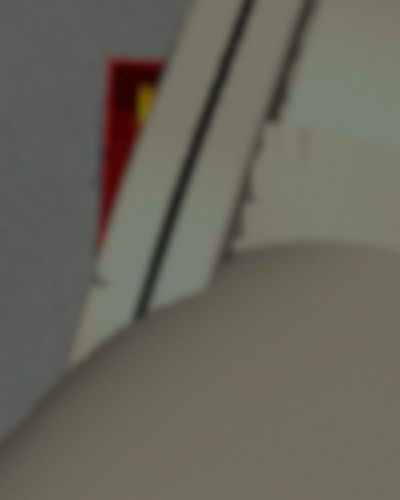

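The arm covers the red bin in this picture, so I'll check it later. The wrist puts the flange at (440,−74.5), under the tool. Descending.

Call:
{"method": "drive_tool", "body": {"series": [[1,[-0.003,0.004,-0.1],[0,0,0]],[1,[0,0,-0.12],[0,0,0]],[1,[0,0,-0.12],[0,0,0]],[1,[0,0,-0.07],[0,0,0]],[1,[0,0,-0.028],[0,0,0]],[1,[0,0,0],[0,0,0]],[0,[0,0,0],[0,0,0]],[0,[0,0,0],[0,0,0]],[0,[0,0,0],[0,0,0]],[0,[0,0,0],[0,0,0]]]}}

```text
t: 8.17
ee_pos: [0.4401, -0.0747, 0.0578]
tcp_rot: [0.001, -0.001, 1.0, -0.001]
ft_force: [-1.7, -16.5, 12.3]
finger_gap: 0.0388
gripper_force: 8.6
```

Call:
{"method": "drive_tool", "body": {"series": [[0,[0,0,0],[0,0,0]],[0,[0,0,0],[0,0,0]],[0,[0,0,0],[0,0,0]],[0,[0,0,0],[0,0,0]],[0,[0,0,0],[0,0,0]]]}}

```text
t: 8.58
ee_pos: [0.4402, -0.0748, 0.058]
tcp_rot: [0.001, -0.001, 1.0, -0.001]
ft_force: [-1.2, -1.6, 5.2]
finger_gap: 0.0369
gripper_force: 59.2
```

Call:
{"method": "drive_tool", "body": {"series": [[0,[0,0,0.06],[0,0,0]],[0,[0,0,0.12],[0,0,0]],[0,[0,0,0.14],[0,0,0]],[0,[0,0,0.14],[0,0,0]],[0,[0,0,0.07],[0,0,0]],[0,[0,0,0],[0,0,0]]]}}

```text
t: 9.08
ee_pos: [0.4407, -0.0747, 0.193]
tcp_rot: [0.003, -0.001, 1.0, -0.001]
ft_force: [1.3, -0.6, -8.2]
finger_gap: 0.0367
gripper_force: 62.6
```

Call:
{"method": "drive_tool", "body": {"series": [[0,[0.069,0.093,0],[0,0,0]],[0,[0.069,0.093,0],[0,0,0]],[0,[0.069,0.093,0],[0,0,0]],[0,[0.069,0.093,0],[0,0,0]],[0,[0.069,0.093,0],[0,0,0]],[0,[0.069,0.093,0],[0,0,0]],[0,[0.069,0.093,0],[0,0,0]],[0,[0.067,0.092,0],[0,0,0]],[0,[0,0,0],[0,0,0]],[0,[0,0,0],[0,0,0]]]}}

```text
t: 9.92
ee_pos: [0.5765, 0.1127, 0.1865]
tcp_rot: [-0.002, -0.002, 1.0, -0.0]
ft_force: [-0.8, -1.4, -7.8]
finger_gap: 0.037
gripper_force: 63.2
```

Call:
{"method": "drive_tool", "body": {"series": [[0,[0,0,-0.08],[0,0,0]],[0,[0,0,-0.12],[0,0,0]],[0,[0,0,-0.12],[0,0,0]],[0,[0,0,-0.1],[0,0,0]],[0,[0,0,-0.05],[0,0,0]],[0,[0,0,0],[0,0,0]],[0,[0,0,0],[0,0,0]]]}}

```text
t: 10.5
ee_pos: [0.5758, 0.1108, 0.0707]
tcp_rot: [-0.001, -0.001, 1.0, -0.0]
ft_force: [-0.0, -0.3, -6.7]
finger_gap: 0.0368
gripper_force: 63.3
```

Call:
{"method": "drive_tool", "body": {"series": [[0,[0,0,-0.012],[0,0,0]],[0,[0,0,-0.012],[0,0,0]],[0,[0,0,0],[0,0,0]],[0,[0,0,0],[0,0,0]]]}}

```text
t: 10.83
ee_pos: [0.5771, 0.1114, 0.0663]
tcp_rot: [0.0, -0.001, 1.0, -0.0]
ft_force: [0.5, -0.8, -7.5]
finger_gap: 0.0367
gripper_force: 63.3
```

Call:
{"method": "drive_tool", "body": {"series": [[0,[0,0,-0.006],[0,0,0]],[0,[0,0,-0.004],[0,0,0]],[0,[0,0,0],[0,0,0]]]}}

```text
t: 11.08
ee_pos: [0.5769, 0.1115, 0.0632]
tcp_rot: [-0.0, -0.001, 1.0, -0.0]
ft_force: [-0.3, 0.1, -6.9]
finger_gap: 0.0367
gripper_force: 63.3
```

Call:
{"method": "drive_tool", "body": {"series": [[0,[0,0,-0.004],[0,0,0]],[0,[0,0,-0.002],[0,0,0]],[0,[0,0,0],[0,0,0]]]}}

```text
t: 11.33
ee_pos: [0.577, 0.1115, 0.0621]
tcp_rot: [0.0, -0.001, 1.0, 0.0]
ft_force: [-1.0, -0.1, -2.3]
finger_gap: 0.0365
gripper_force: 64.1
```

Call:
{"method": "drive_tool", "body": {"series": [[0,[0,0,-0.002],[0,0,0]],[0.8,[0,0,0],[0,0,0]],[0.8,[0,0,0],[0,0,0]],[0.8,[0,0,0],[0,0,0]],[0.8,[0,0,0],[0,0,0]],[0.8,[0,0,0],[0,0,0]],[0.8,[0,0,0.04],[0,0,0]],[0.8,[0,0,0.12],[0,0,0]],[0.8,[0,0,0.14],[0,0,0]],[0.8,[0,0,0.12],[0,0,0]]]}}

```text
t: 12.17
ee_pos: [0.5768, 0.1115, 0.1687]
tcp_rot: [0.0, -0.001, 1.0, 0.0]
ft_force: [0.9, 0.1, 0.5]
finger_gap: 0.0679
gripper_force: 0.0
```

Call:
{"method": "drive_tool", "body": {"series": [[1,[-0.06,-0.024,0],[0,0,0]],[1,[-0.12,-0.05,0],[0,0,0]],[1,[-0.12,-0.05,0],[0,0,0]],[1,[-0.12,-0.05,0],[0,0,0]],[1,[-0.1,-0.044,0],[0,0,0]],[1,[-0.044,-0.02,0],[0,0,0]],[1,[0,0,0],[0,0,0]],[1,[0,0,0],[0,0,0]]]}}

```text
t: 12.83
ee_pos: [0.4367, 0.0518, 0.1673]
tcp_rot: [0.001, -0.001, 1.0, -0.0]
ft_force: [-0.2, 0.4, 0.4]
finger_gap: 0.0854
gripper_force: 0.0
```

```bash
python3 w.py w3
```

```text
n 3674 table [415.  32.   1.]
66 2987 [array([435.9,  52.4]), array([47.4, 48.1]), np.float64(59.1)] zmax 73.3
40 3357 [array([435.9,  52.4]), array([47.4, 48.1]), np.float64(59.1)] zmax 73.3
8 107 [array([418.8,  51. ]), array([14.3, 43.9]), np.float64(5.0)] zmax 19.9
```

Call:
{"method": "drive_tool", "body": {"series": [[1,[-0.003,0.002,-0.1],[0,0,0]],[1,[0,0,-0.12],[0,0,0]],[1,[0,0,-0.12],[0,0,0]],[1,[0,0,-0.075],[0,0,0]],[1,[0,0,-0.03],[0,0,0]],[1,[0,0,0],[0,0,0]],[0,[0,0,0],[0,0,0]],[0,[0,0,0],[0,0,0]],[0,[0,0,0],[0,0,0]],[0,[0,0,0],[0,0,0]]]}}

```text
t: 13.72
ee_pos: [0.4363, 0.0523, 0.0565]
tcp_rot: [0.001, -0.001, 1.0, -0.0]
ft_force: [-1.1, -2.1, 5.8]
finger_gap: 0.047
gripper_force: 60.5
```

Call:
{"method": "drive_tool", "body": {"series": [[0,[0,0,0],[0,0,0]],[0,[0,0,0],[0,0,0]],[0,[0,0,0],[0,0,0]],[0,[0,0,0],[0,0,0]]]}}

```text
t: 14.05
ee_pos: [0.4362, 0.0523, 0.0565]
tcp_rot: [0.002, -0.001, 1.0, -0.0]
ft_force: [0.1, -1.2, 4.8]
finger_gap: 0.0475
gripper_force: 60.5
```

Call:
{"method": "drive_tool", "body": {"series": [[0,[0,0,0.06],[0,0,0]],[0,[0,0,0.12],[0,0,0]],[0,[0,0,0.14],[0,0,0]],[0,[0,0,0.14],[0,0,0]],[0,[0,0,0.08],[0,0,0]],[0,[0,0,0],[0,0,0]]]}}

```text
t: 14.55
ee_pos: [0.4369, 0.0524, 0.1946]
tcp_rot: [0.004, -0.001, 1.0, -0.0]
ft_force: [0.7, 0.0, -3.5]
finger_gap: 0.0473
gripper_force: 63.6
```

Call:
{"method": "drive_tool", "body": {"series": [[0,[0.0574,-0.1212,0],[0,0,-0.0156]],[0,[0.0574,-0.1212,0],[0,0,-0.0156]],[0,[0.0574,-0.1212,0],[0,0,-0.0156]],[0,[0.0574,-0.1212,0],[0,0,-0.0156]],[0,[0.0574,-0.1212,0],[0,0,-0.0156]],[0,[0.0574,-0.1212,0],[0,0,-0.0156]],[0,[0.0574,-0.1212,0],[0,0,-0.0156]],[0,[0.0574,-0.1212,0],[0,0,-0.0156]],[0,[0.0574,-0.1212,0],[0,0,-0.0156]],[0,[0.0574,-0.1212,0],[0,0,-0.0156]]]}}

```text
t: 15.38
ee_pos: [0.5786, -0.2519, 0.1884]
tcp_rot: [-0.001, 0.061, 0.998, 0.0]
ft_force: [0.9, -0.2, -5.2]
finger_gap: 0.0471
gripper_force: 63.9
```

Call:
{"method": "drive_tool", "body": {"series": [[0,[0.0574,-0.1212,0],[0,0,-0.0156]],[0,[0.0574,-0.1212,0],[0,0,-0.0156]],[0,[0,0,0],[0,0,0]],[0,[0,0,0],[0,0,0]],[0,[0,0,0],[0,0,0]]]}}

```text
t: 15.8
ee_pos: [0.6067, -0.3108, 0.1883]
tcp_rot: [-0.001, 0.072, 0.997, 0.001]
ft_force: [-0.4, 0.6, -4.8]
finger_gap: 0.0473
gripper_force: 64.3
```

Call:
{"method": "drive_tool", "body": {"series": [[0,[0,0,-0.08],[0,0,0]],[0,[0,0,-0.12],[0,0,0]],[0,[0,0,-0.12],[0,0,0]],[0,[0,0,-0.1],[0,0,0]],[0,[0,0,-0.05],[0,0,0]],[0,[0,0,-0.016],[0,0,0]],[0,[0,0,0],[0,0,0]],[0,[0,0,0],[0,0,0]]]}}

```text
t: 16.47
ee_pos: [0.6077, -0.3107, 0.0697]
tcp_rot: [0.001, 0.072, 0.997, -0.0]
ft_force: [1.6, -0.3, -4.0]
finger_gap: 0.0472
gripper_force: 64.4
```

Call:
{"method": "drive_tool", "body": {"series": [[0,[0,0,-0.006],[0,0,0]],[0,[0,0,0],[0,0,0]],[0,[0,0,0],[0,0,0]]]}}

```text
t: 16.72
ee_pos: [0.6077, -0.3113, 0.0681]
tcp_rot: [0.001, 0.072, 0.997, -0.0]
ft_force: [-0.3, -0.0, -5.5]
finger_gap: 0.0476
gripper_force: 64.4
```

Call:
{"method": "drive_tool", "body": {"series": [[0,[0,0,-0.012],[0,0,0]],[0,[0,0,-0.01],[0,0,0]],[0,[0,0,0],[0,0,0]],[0,[0,0,0],[0,0,0]]]}}

```text
t: 17.05
ee_pos: [0.6072, -0.3111, 0.0612]
tcp_rot: [-0.0, 0.072, 0.997, 0.0]
ft_force: [-0.6, -0.5, -4.9]
finger_gap: 0.0474
gripper_force: 64.4
```

Call:
{"method": "drive_tool", "body": {"series": [[0,[0,0,-0.004],[0,0,0]],[0,[0,0,-0.004],[0,0,0]],[0,[0,0,0],[0,0,0]]]}}

```text
t: 17.3
ee_pos: [0.6075, -0.3112, 0.0606]
tcp_rot: [0.0, 0.072, 0.997, -0.0]
ft_force: [-2.4, 1.5, 3.7]
finger_gap: 0.0474
gripper_force: 65.0
```

Call:
{"method": "drive_tool", "body": {"series": [[0.8,[0,0,0],[0,0,0]],[0.8,[0,0,0],[0,0,0]],[0.8,[0,0,0],[0,0,0]],[0.8,[0,0,0],[0,0,0]],[0.8,[0,0,0],[0,0,0]],[0.8,[0,0,0.04],[0,0,0]],[0.8,[0,0,0.12],[0,0,0]],[0.8,[0,0,0.14],[0,0,0]],[0.8,[0,0,0.14],[0,0,0]]]}}

```text
t: 18.05
ee_pos: [0.607, -0.3109, 0.1711]
tcp_rot: [-0.0, 0.072, 0.997, 0.0]
ft_force: [1.3, -0.5, 1.2]
finger_gap: 0.0683
gripper_force: 0.0
```

Call:
{"method": "drive_tool", "body": {"series": [[1,[-0.104,-0.013,0],[0,0,0.044]],[1,[-0.104,-0.013,0],[0,0,0.044]],[1,[-0.104,-0.013,0],[0,0,0.044]],[1,[-0.104,-0.013,0],[0,0,0.044]],[1,[-0.104,-0.013,0],[0,0,0.044]],[1,[-0.104,-0.014,0],[0,0,0.044]],[1,[-0.104,-0.014,0],[0,0,0.044]],[1,[-0.104,-0.014,0],[0,0,0.044]],[1,[0,0,0],[0,0,0]],[1,[0,0,0],[0,0,0]]]}}

```text
t: 18.88
ee_pos: [0.3987, -0.3383, 0.1707]
tcp_rot: [0.0, -0.065, 0.998, -0.001]
ft_force: [-0.0, 0.4, 0.8]
finger_gap: 0.0853
gripper_force: 0.0
```

```bash
python3 w.py w4
```

```text
n 3669 table [ 371. -328.    1.]
66 1911 [array([ 398.2, -339.8]), array([33.1, 29.2]), np.float64(7.1)] zmax 72.8
40 3131 [array([ 397.8, -340.4]), array([49. , 30.6]), np.float64(5.2)] zmax 72.8
8 536 [array([ 372.9, -342.2]), array([11.3, 30.8]), np.float64(7.3)] zmax 19.9
```

View pics/w4.png

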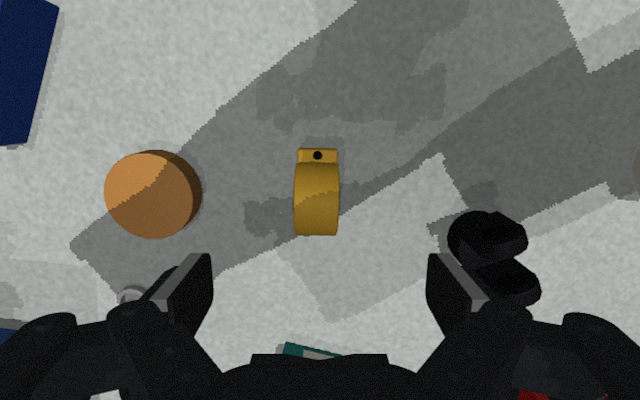

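The wrist view shows the block centred at (317,193), square to the fingers, with the brown disc clear at its left. Descending.

Call:
{"method": "drive_tool", "body": {"series": [[1,[-0.002,-0.005,-0.1],[0,0,0]],[1,[0,0,-0.12],[0,0,0]],[1,[0,0,-0.12],[0,0,0]],[1,[0,0,-0.08],[0,0,0]],[1,[0,0,-0.035],[0,0,0]],[1,[0,0,0],[0,0,0]],[0,[0,0,0],[0,0,0]],[0,[0,0,0],[0,0,0]],[0,[0,0,0],[0,0,0]],[0,[0,0,0],[0,0,0]]]}}

```text
t: 19.77
ee_pos: [0.3994, -0.3396, 0.0569]
tcp_rot: [0.001, -0.066, 0.998, -0.001]
ft_force: [0.4, 0.7, -0.2]
finger_gap: 0.0388
gripper_force: 0.0
```

Call:
{"method": "drive_tool", "body": {"series": [[0,[0,0,0],[0,0,0]],[0,[0,0,0],[0,0,0]],[0,[0,0,0],[0,0,0]],[0,[0,0,0],[0,0,0]],[0,[0,0,0],[0,0,0]],[0,[0,0,0],[0,0,0]]]}}

```text
t: 20.27
ee_pos: [0.3993, -0.3397, 0.0569]
tcp_rot: [0.001, -0.066, 0.998, -0.001]
ft_force: [-0.0, 0.2, 6.1]
finger_gap: 0.0294
gripper_force: 58.6
```

Call:
{"method": "drive_tool", "body": {"series": [[0,[0,0,0.06],[0,0,0]],[0,[0,0,0.12],[0,0,0]],[0,[0,0,0.14],[0,0,0]],[0,[0,0,0.14],[0,0,0]],[0,[0,0,0.08],[0,0,0]],[0,[0,0,0],[0,0,0]]]}}

```text
t: 20.77
ee_pos: [0.3998, -0.3402, 0.1949]
tcp_rot: [0.002, -0.066, 0.998, -0.003]
ft_force: [-0.3, -1.3, -6.7]
finger_gap: 0.0298
gripper_force: 61.3
```

Call:
{"method": "drive_tool", "body": {"series": [[0,[0.02,0.07,0],[0,0,0]],[0,[0.0424,0.148,0],[0,0,0]],[0,[0.0424,0.148,0],[0,0,0]],[0,[0.0424,0.148,0],[0,0,0]],[0,[0.0424,0.148,0],[0,0,0]],[0,[0.0424,0.148,0],[0,0,0]],[0,[0.0424,0.148,0],[0,0,0]],[0,[0.0424,0.148,0],[0,0,0]],[0,[0.0424,0.148,0],[0,0,0]],[0,[0.0424,0.148,0],[0,0,0]]]}}

```text
t: 21.6
ee_pos: [0.4984, 0.0134, 0.1889]
tcp_rot: [-0.001, -0.066, 0.998, 0.0]
ft_force: [1.4, -0.2, -6.7]
finger_gap: 0.0292
gripper_force: 61.3
```

Call:
{"method": "drive_tool", "body": {"series": [[0,[0.0424,0.148,0],[0,0,-0.002]],[0,[0.0424,0.148,0],[0,0,-0.003]],[0,[0.0424,0.148,0],[0,0,-0.003]],[0,[0.0424,0.148,0],[0,0,-0.003]],[0,[0.0424,0.148,0],[0,0,-0.003]],[0,[0.0424,0.148,0],[0,0,0]],[0,[0.0424,0.148,0],[0,0,0]],[0,[0.02,0.07,0],[0,0,0]],[0,[0,0,0],[0,0,0]],[0,[0,0,0],[0,0,0]]]}}

```text
t: 22.43
ee_pos: [0.5776, 0.2888, 0.1878]
tcp_rot: [-0.002, -0.061, 0.998, -0.001]
ft_force: [0.3, -0.7, -7.0]
finger_gap: 0.029
gripper_force: 61.6
```

Call:
{"method": "drive_tool", "body": {"series": [[0,[0.025,0.075,0],[0,0,0]],[0,[0.025,0.074,0],[0,0,0]],[0,[0,0,0],[0,0,0]],[0,[0,0,0],[0,0,0]],[0,[0,0,0],[0,0,0]]]}}

```text
t: 22.85
ee_pos: [0.5905, 0.3239, 0.1898]
tcp_rot: [-0.001, -0.06, 0.998, -0.001]
ft_force: [0.2, 0.5, -5.9]
finger_gap: 0.0293
gripper_force: 62.0
```

Call:
{"method": "drive_tool", "body": {"series": [[0,[0,0,-0.08],[0,0,0]],[0,[0,0,-0.12],[0,0,0]],[0,[0,0,-0.12],[0,0,0]],[0,[0,0,-0.1],[0,0,0]],[0,[0,0,-0.05],[0,0,0]],[0,[0,0,-0.02],[0,0,0]],[0,[0,0,0],[0,0,0]],[0,[0,0,0],[0,0,0]],[0,[0,0,0],[0,0,0]]]}}

```text
t: 23.6
ee_pos: [0.5917, 0.3251, 0.0699]
tcp_rot: [0.001, -0.06, 0.998, 0.0]
ft_force: [0.6, 0.3, -5.9]
finger_gap: 0.0291
gripper_force: 61.8
```

Call:
{"method": "drive_tool", "body": {"series": [[0,[0,0,-0.012],[0,0,0]],[0,[0,0,-0.01],[0,0,0]],[0,[0,0,-0.006],[0,0,0]],[0,[0,0,0],[0,0,0]],[0,[0,0,0],[0,0,0]]]}}

```text
t: 24.02
ee_pos: [0.5909, 0.3251, 0.0612]
tcp_rot: [-0.0, -0.06, 0.998, -0.0]
ft_force: [0.4, 0.4, -5.5]
finger_gap: 0.0293
gripper_force: 62.0
```

Call:
{"method": "drive_tool", "body": {"series": [[0,[0,0,-0.004],[0,0,0]],[0,[0,0,-0.002],[0,0,0]],[0,[0,0,0],[0,0,0]],[0,[0,0,0],[0,0,0]]]}}

```text
t: 24.35
ee_pos: [0.5911, 0.3252, 0.0609]
tcp_rot: [0.001, -0.06, 0.998, 0.0]
ft_force: [-5.0, -2.3, 6.4]
finger_gap: 0.0294
gripper_force: 63.3
```

Call:
{"method": "drive_tool", "body": {"series": [[0.8,[0,0,0],[0,0,0]],[0.8,[0,0,0],[0,0,0]],[0.8,[0,0,0],[0,0,0]],[0.8,[0,0,0],[0,0,0]],[0.8,[0,0,0],[0,0,0]],[0.8,[0,0,0.04],[0,0,0]],[0.8,[0,0,0.12],[0,0,0]],[0.8,[0,0,0.14],[0,0,0]],[0.8,[0,0,0.14],[0,0,0]],[0.8,[0,0,0.14],[0,0,0]]]}}

```text
t: 25.18
ee_pos: [0.5907, 0.325, 0.2072]
tcp_rot: [0.0, -0.06, 0.998, 0.0]
ft_force: [0.8, 0.5, 0.0]
finger_gap: 0.0684
gripper_force: 0.0
```

Call:
{"method": "drive_tool", "body": {"series": [[1,[-0.12,0.05,0.02],[0,0,0]],[1,[-0.12,0.05,0.02],[0,0,0]],[1,[-0.12,0.05,0.02],[0,0,0]],[1,[-0.12,0.05,0.02],[0,0,0]],[1,[-0.12,0.05,0.02],[0,0,0]],[1,[-0.12,0.06,0.02],[0,0,0]],[1,[-0.12,0.06,0],[0,0,0]],[1,[-0.12,0.06,0],[0,0,0]],[1,[-0.12,0.06,0],[0,0,0]],[1,[-0.12,0.06,0],[0,0,0]]]}}

```text
t: 26.02
ee_pos: [0.2894, 0.4631, 0.2358]
tcp_rot: [0.0, -0.06, 0.998, 0.0]
ft_force: [-0.2, 0.2, 0.3]
finger_gap: 0.0857
gripper_force: 0.0
```

Call:
{"method": "drive_tool", "body": {"series": [[1,[-0.1,0.06,0],[0,0,0]],[1,[-0.1,0.06,0],[0,0,0]],[1,[-0.08,0.04,0],[0,0,0]],[1,[0,0,0],[0,0,0]],[1,[0,0,0],[0,0,0]]]}}

```text
t: 26.43
ee_pos: [0.22, 0.503, 0.2355]
tcp_rot: [0.0, -0.061, 0.998, 0.0]
ft_force: [0.3, -0.1, 0.7]
finger_gap: 0.0851
gripper_force: 0.0
```

```bash
python3 - <<'E'
from h import *
for n in('top','scene'): snap(n,n+'9')
t=cv2.imread('pics/top9.png'); cv2.imwrite('pics/c9.png',cv2.resize(t[75:295,110:510],None,fx=2,fy=2,interpolation=cv2.INTER_CUBIC))
s=cv2.imread('pics/scene9.png'); cv2.imwrite('pics/c9s.png',cv2.resize(s[140:320,130:540],None,fx=1.95,fy=1.95,interpolation=cv2.INTER_CUBIC))
X=np.load('pics/top9.npz');P=cloud('top',X['d'])
for k,(x,y,a) in {'grey':(624.5,330,6.8),'blue':(613,111,.2),'red':(653,-78,-5.2),'teal':(643,-316,-8.4)}.items():
    a=np.radians(a);d=P[...,:2]*1000-[x,y];q=d@np.array([[np.cos(a),-np.sin(a)],[np.sin(a),np.cos(a)]])
    m=(q[...,0]>-80)&(q[...,0]<14)&(np.abs(q[...,1])<39)&(P[...,2]>.055); t=q[m].astype(np.float32)
    print(k,len(t),'zmax',round(1000*np.percentile(P[m][:,2],98)),*[np.round(v) for v in cv2.minAreaRect(t)])
E
python3 -c "from parts import *;parts([('top','top9')])"
```

```text
grey 362 zmax 75 [-35.  -1.] [50. 31.] 1.0
blue 290 zmax 78 [-38.   1.] [37. 37.] 43.0
red 200 zmax 79 [-36.   0.] [52. 33.] 90.0
teal 471 zmax 76 [-37.   1.] [48. 50.] 66.0
top (406, 228) hsv [90 18 15] 556 zt 75 circ 425 -199 28 top [ 425. -198.] [52. 24.] 29.0 >40 [ 425. -197.] [52. 32.] 29.0
top (212, 233) hsv [85 17 16] 630 zt 72 circ 429 211 24 top [429. 210.] [48. 47.] 88.0 >40 [429. 210.] [48. 47.] 87.0
top (248, 247) hsv [ 88 207  98] 577 zt 72 circ 397 135 25 top [398. 134.] [48. 46.] 88.0 >40 [397. 134.] [48. 48.] 89.0
top (344, 270) hsv [104  20 135] 496 zt 72 circ 342 -60 24 top [342. -60.] [47. 46.] 42.0 >40 [342. -59.] [47. 47.] 42.0
top (280, 273) hsv [103  20 131] 527 zt 72 circ 342 69 24 top [341.  69.] [47. 46.] 88.0 >40 [341.  69.] [48. 46.] 88.0
```

View pics/c9.png

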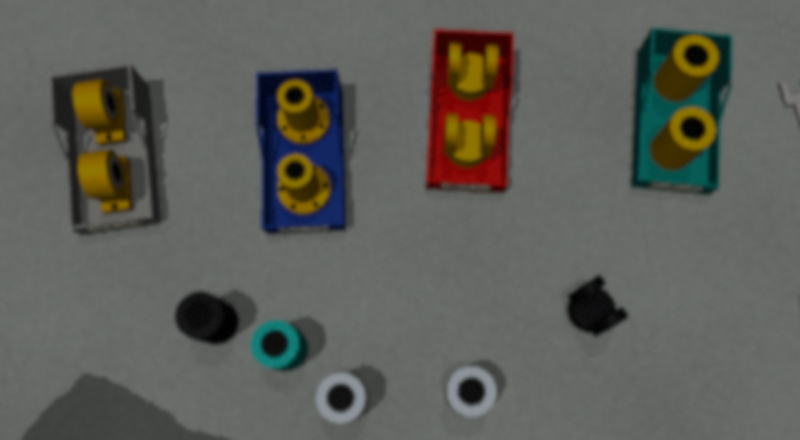

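View pics/c9s.png

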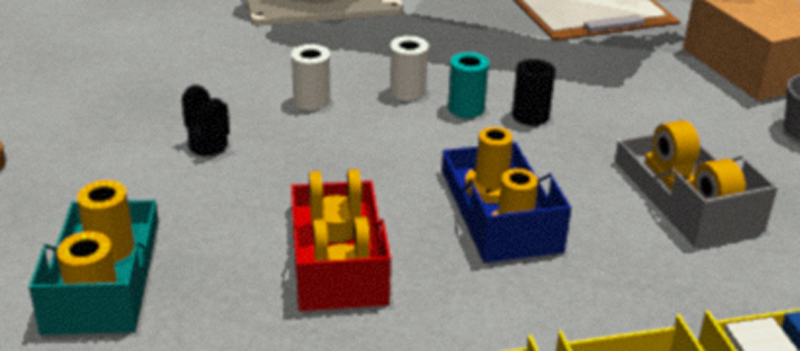

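Both pictures show all four parts upright in the front halves of the matching bins: grey (105,180), blue (303,183), red (470,138) and teal (685,140) in the top crop. Their measured tops are at the heights expected on the bin floors. The black parts and look-alikes have not moved.

```bash
python3 -c "from workcell import workorder;print(workorder.finish_job())"
```

```text
the job is handed in; nothing more can be done
None
```

All four yellow parts now stand upright in the free front halves of their matching bins, the black parts and look-alikes have not moved, and the job is handed in (about 26.5 s of the 102 s used; no verdict was returned).

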